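# Pack the cask-tapping caddy

## Task

Pack the cask-tapping kit into the wooden caddy: lay the brass barrel tap and the shorter screwdriver down in the pockets made for them, and stand the two wine corks upright in the two round wells, one in each. Everything must sit fully down in its place; leave the longer screwdriver and the stout cask bung where they are on the worktop.

Things in the scene. Friction and masses are not known exactly. Their poses are not given: they have to be found in the camera images.
- caddy: Dark wooden caddy, 210 x 208 mm in x and y, fixed to the worktop; origin at the centre of its underside, z up. Floor 6 mm thick; 24 mm high walls at its +y and -y ends, 12 mm high walls on its +x and -x sides. Three pale wooden inserts fill it side by side along its x (centres at x = -62, 0 and +62 mm), in varying order, oriented as the caddy.
- screwdriver_insert: Pale wooden insert, grey pocket floor, for a screwdriver, 60 x 188 mm (x, y). A long narrow pocket along y, 174 mm long and 38 mm wide, centred on the insert; its side walls stand only near the two ends and are missing over the middle 110 mm, for fingers. Fixed in one of the caddy's three places. Origin: centre of its underside, z up; things rest at z = +5 mm, walls end at z = +17 mm.
- tap_insert: Pale wooden insert, grey pocket floor, for a barrel tap, 60 x 188 mm (x, y), with thick solid ends. A shorter, wider pocket along y, 124 mm long and 46 mm wide, centred on the insert; its side walls are missing over the middle 56 mm, for fingers. Fixed in one of the caddy's three places. Origin: centre of its underside, z up; things rest at z = +5 mm, walls end at z = +17 mm.
- cork_insert: Pale wooden insert, grey pocket floor, for two wine corks, 60 x 188 mm (x, y). Two round wells, 38 mm in diameter and 12 mm deep, one cork each, centred at y = +61 mm and y = -61 mm (x = 0) in the insert's frame; open between the two blocks. Fixed in one of the caddy's three places. Origin: centre of its underside, z up; things rest at z = +5 mm, walls end at z = +17 mm.
- screwdriver_short: The shorter screwdriver: 155 mm long, red handle 21 mm thick, 4 mm shaft. Lies along its own y; origin at mid-length on its underside, z up; handle from y = +8 to +78 mm, shaft from +8 to -77 mm; axis 10.5 mm above the origin. 50 g; rests on its handle, blade drooping a little; grip it near y = +35 mm. May lie in its pocket either way round.
- barrel_tap: Brass barrel tap lying handle up, 104 mm long along its own y; graspable body 22 mm wide in x and 26 mm high, about 100 mm long; its turn handle rises above the middle to 47 mm, overall 33 mm wide. Origin at the centre of its underside, z up. 0.21 kg; grip across x at its middle. It may lie in its pocket either way round.
- cork_a: Wine cork standing upright, 24 mm diameter, 42 mm tall; origin at the centre of its underside, z up along it. 12 g. The two corks are alike; either well will do.
- cork_b: The other wine cork, the same: 24 mm diameter, 42 mm tall, upright; origin at the centre of its underside, z up. 12 g.
- screwdriver_long: The longer screwdriver, 256 mm long, wooden handle 33 mm thick; lies along its own y, handle towards +y; origin below the middle of its length, z up. Does not belong in the caddy: leave it lying.
- bung: Cask bung of the same cork material but stout and tapered: 42 mm diameter below, 50 mm above, 34 mm tall, standing; origin at the centre of its underside, z up. Too big for the wells and not part of the kit: leave it standing.
Things that resemble listed ones, but are neither listed nor needed, are in the scene too. Of the things that look like the cork_a, take the one that is farthest from the robot's base at the start.

How it is judged:
By the outcome, as a careful person would: the job done as asked, in the order asked, and still so for the second after the job is handed in, with the robot touching nothing.
It also fails if it takes over 112 s, if anything falls off the work surface, if the arm or the gripper's body presses on something with over 40 N, if the wrist force passes 120 N, or if a joint passes its speed limit or range.

## Robot

A 6-joint arm with a two-finger parallel gripper is mounted at the origin on a cart in front of the work surface, level with it; the furniture and walls round the work are solid. World frame = base frame: x ahead of the robot, y to its left, z up, the work surface at z = 0. Lengths are in mm, angles in rad, forces in N, time in s.
With the tool pointing down it reaches from about 350 to 775 mm from the base axis. Payload 7.3 kg.
Tool frame: the origin (TCP) lies on the centre line of the jaws, within the pads' length; the fingertips stand 17 mm ahead of it and the grasp point (between the pads) lies 2 mm behind it; z points along the fingers, y is the line along which they close (so a half turn about z gives the same grasp; the last joint's range is limited). The gripper opens to 92 mm and grips with 3 to 60 N. Pads are 19 mm wide; open, the fingers measure 130 mm over their backs; the gripper's body (75 mm by 190 mm) begins 47 mm behind the grasp point.
Start: joints at [1.01, 0.342, 1.524, -0, 1.275, -0.146], TCP at [211.566, 480.503, 243.741] pointing down, gripper open.
Joint ranges: [-2.53, 2.53], [-0.77, 2.02], [0.04, 2.7], [-1, 4.14], [0.28, 2.66], [-3.11, 3.11]. Speed limits (rad/s): [2.57, 2.57, 3.14, 3.14, 3.14, 3.14].

## Interface

Orientations are given as [roll, pitch, yaw] about the fixed x, y, z axes, in that order (R = Rz(yaw) Ry(pitch) Rx(roll)).
In Python, from plant import bot gives the robot as it stands. The module is installed in compiled form; this text tells all that it offers.
- The arm moves only by the shell command python3 -m pendant 'ROWS'. ROWS is JSON, a list of rows, each a list of 3 entries, a list of its own where there are three numbers: the shift along the world's x, y, z as a fraction of full scale, then the turn, a rotation vector about the world's x, y, z as a fraction of full scale, then the opening, from -1 (shut) to 1 (fully open), so that 0 is half open. In form: [[[tx, ty, tz], [rx, ry, rz], claw], ...]. A call has exactly 10 rows; each row shifts and turns the commanded pose from where the row before left it; what a row does not reach is not made up. Full scale, the value 1, is 30 mm for a shift and 0.12 rad for a turn. A row lasts 1/12 s, in which the tool goes at most 41.7 mm and 7.16 degrees, less where a joint would pass 70% of its speed; a pose out of reach is approached as far as the arm can. A call with a number of a shift or a turn outside -1 to 1 is refused whole. A call with a gripper value outside its range is refused whole. The fingers move at their own pace and stop on an object; the grip force is fixed at half the most. Time passes only in rows, so rows that do not move let the fingers close, or fill a call up. It gives the time, the measured TCP pose, the force, the opening and the grip force at its end, in the units of the state.
- bot.get_obs(): the state, without advancing time (a new reading comes with each control period).
- bot.capture(name): name is "scene" or "top" or "wrist"; returns the picture (480x640x3 uint8, blue, green, red); there is no depth.
- bot.camera_params(name): a dict with "fovy" (degrees; the focal length in pixels is half the picture's height over the tangent of half this angle, whatever the lens; pixels are square), "cx", "cy" (the principal point, pixels), "distortion" ([k1, k2, p1, p2, k3] as OpenCV has them; the pictures are not rectified), "camera_from_world" (4x4, takes a point from world to camera coordinates). Camera axes: x right, y down, z forward; pixel columns grow to the right and rows downward; lengths in mm; the calibration is good to about 2 mm. A picture is of the moment at which its call begins: read the wrist's pose just before it. camera_params takes no time and is no camera call; for the wrist camera it gives the pose at the moment of the call.
- bot.close_job(): hands the job in; it is judged then, once.
The state is a dict: "time": time; "joint_positions": joint angles; "dq": joint speeds; "tau": joint torques, N m; "tool_pos": TCP position; "tcp_rot": TCP orientation; "contact_force": force on the tool from outside, world axes, zero at the start; "moment": the same for the moment, N m; "grip_width": finger opening in mm; "finger_force": force on a finger pad.
Only numpy, scipy, OpenCV 4.12 (cv2) and the standard library are available. Lean on these libraries where they do the work, as an engineer would, in place of code of your own. Each camera call takes 0.05 s, during which the arm holds its last target. There are 200 camera calls.

## Working session

There is one attempt and no reset: what is moved stays moved. The work goes in short steps, Python scripts to look and compute and a shell command to move; the robot and the scene stay as the last step left them, time stands still between calls to the robot, and variables do not carry over. Pictures are saved under pics/ and viewed, at most 14 in all, crops included, and the job is handed in when it is done.

```bash
mkdir -p pics; cat > h.py <<'E'
import numpy as np, cv2
from plant import bot
def K(p):
    f=240/np.tan(np.radians(p["fovy"])/2)
    return np.array([[f,0,p["cx"]],[0,f,p["cy"]],[0,0,1.]])
def px2w(p,uv,z):
    uv=np.array(uv,float).reshape(-1,1,2)
    n=cv2.undistortPoints(uv,K(p),np.array(p["distortion"],float)).reshape(-1,2)
    T=np.linalg.inv(np.array(p["camera_from_world"])); o=T[:3,3]
    d=np.c_[n,np.ones(len(n))]@T[:3,:3].T
    return o+d*((z-o[2])/d[:,2])[:,None]
def w2px(p,X):
    T=np.array(p["camera_from_world"]); r=cv2.Rodrigues(T[:3,:3])[0]
    return cv2.projectPoints(np.array(X,float).reshape(-1,1,3),r,T[:3,3],K(p),np.array(p["distortion"],float))[0].reshape(-1,2)
E
python3 - <<'E'
from h import *
o=bot.get_obs(); print({k:np.round(o[k],3) for k in o})
for n in ["scene","top","wrist"]:
    p=bot.camera_params(n); im=bot.capture(n); cv2.imwrite(f"pics/{n}0.png",im)
    T=np.linalg.inv(np.array(p["camera_from_world"])); print(n,p["fovy"],p["cx"],p["cy"],p["distortion"],T.round(3).tolist())
E
```

```text
{'time': np.float64(0.0), 'joint_positions': array([ 1.01 ,  0.343,  1.525,  0.   ,  1.275, -0.146]), 'dq': array([-0.001,  0.   ,  0.003,  0.   , -0.   , -0.   ]), 'tau': array([-2.0000e-03, -4.3125e+01, -2.4422e+01,  7.1000e-02,  5.6000e-02,
       -0.0000e+00]), 'tool_pos': array([211.35 , 480.153, 243.023]), 'tcp_rot': array([-3.14 , -0.   ,  2.727]), 'contact_force': array([ 0.775,  0.194, -0.075]), 'moment': array([-0.002, -0.03 , -0.001]), 'finger_force': np.float64(0.0), 'grip_width': np.float64(91.637)}
scene 52.94455614236815 323.76775140211754 242.47697220208937 [-0.01034107  0.          0.          0.          0.        ] [[-0.8, -0.243, 0.549, -100.826], [-0.599, 0.359, -0.715, 719.67], [-0.024, -0.901, -0.433, 482.108], [0.0, 0.0, 0.0, 1.0]]
top 57.616003557233704 322.4450722124872 247.12269488862728 [-0.09749433  0.          0.          0.          0.        ] [[-0.029, -0.996, 0.081, 408.184], [-0.999, 0.031, 0.024, -47.986], [-0.026, -0.08, -0.996, 938.59], [0.0, 0.0, 0.0, 1.0]]
wrist 68.22691838177593 316.4178452049225 236.55494474971536 [-0.03064745  0.          0.          0.          0.        ] [[0.403, 0.872, 0.277, 135.041], [0.915, -0.384, -0.123, 514.371], [-0.001, 0.303, -0.953, 382.415], [0.0, 0.0, 0.0, 1.0]]
```

View pics/top0.png

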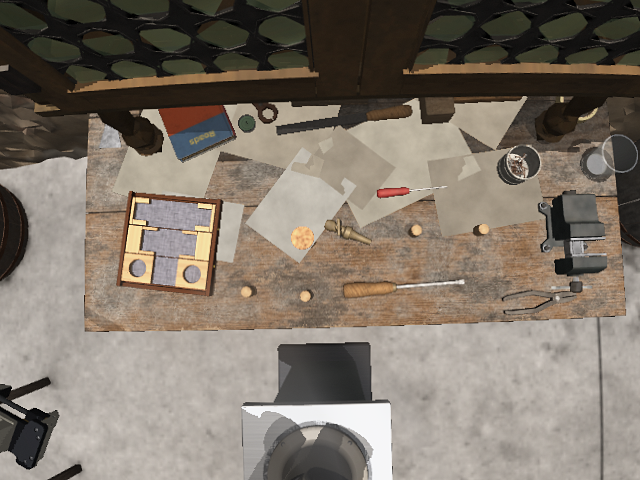

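View pics/scene0.png

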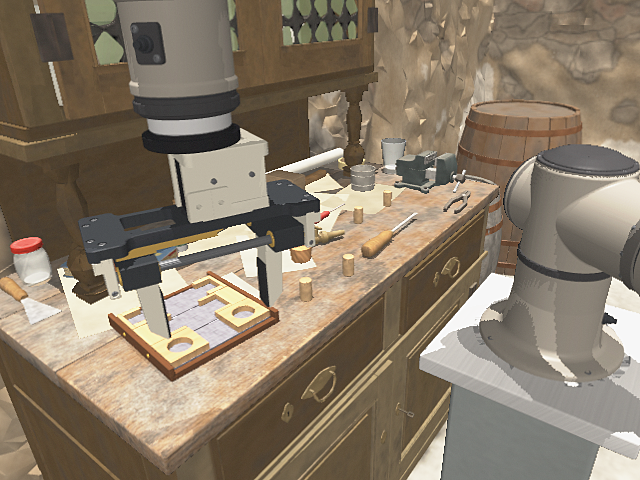

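Top view: caddy on the left around (170,243), with the cork insert nearest the robot (wells 138,268 and 191,273), tap insert in the middle and screwdriver insert at the back. Red screwdriver at (393,192), tap at (347,232), bung at (302,238), long screwdriver at (400,288). There are four cork-like things, at (416,230), (483,229), (247,291) and (306,296), so I'll measure and compare those.

```bash
python3 - <<'E'
from h import *
top=cv2.imread("pics/top0.png"); sc=cv2.imread("pics/scene0.png")
p=bot.camera_params("top"); q=bot.camera_params("scene")
for uv in [(416,230),(483,229),(247,291),(306,296),(302,238)]:
    w=px2w(p,uv,42 if uv[0]!=302 else 34)[0]; s=w2px(q,[[w[0],w[1],42],[w[0],w[1],0]])
    print(uv,w.round(),np.hypot(w[0],w[1]).round(),s.round().tolist())
a=cv2.resize(top[170:310,230:500],None,fx=2.9,fy=2.9,interpolation=cv2.INTER_CUBIC)
b=cv2.resize(sc[150:320,280:430],None,fx=3.5,fy=3.5,interpolation=cv2.INTER_CUBIC)
cv2.imwrite("pics/ta.png",a); cv2.imwrite("pics/sb.png",b)
E
```

```text
(416, 230) [ 510. -221.   42.] 556.0 [[358.0, 206.0], [358.0, 222.0]]
(483, 229) [ 508. -361.   42.] 623.0 [[387.0, 191.0], [387.0, 205.0]]
(247, 291) [395. 132.  42.] 416.0 [[305.0, 278.0], [306.0, 297.0]]
(306, 296) [381.  10.  42.] 382.0 [[349.0, 255.0], [349.0, 273.0]]
(302, 238) [502.  16.  34.] 502.0 [[300.0, 241.0], [301.0, 259.0]]
```

View pics/ta.png

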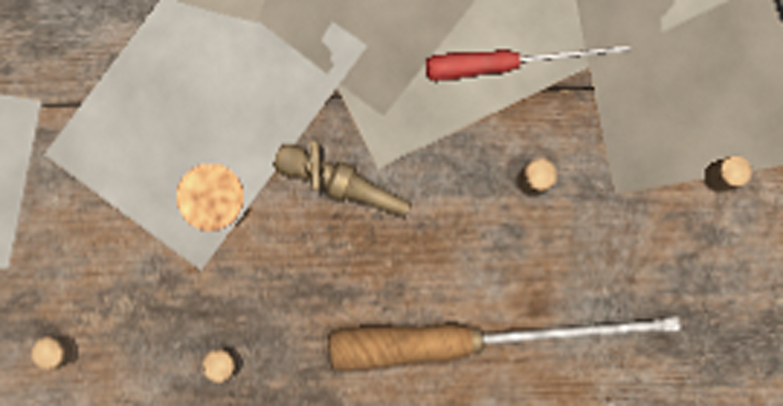

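View pics/sb.png

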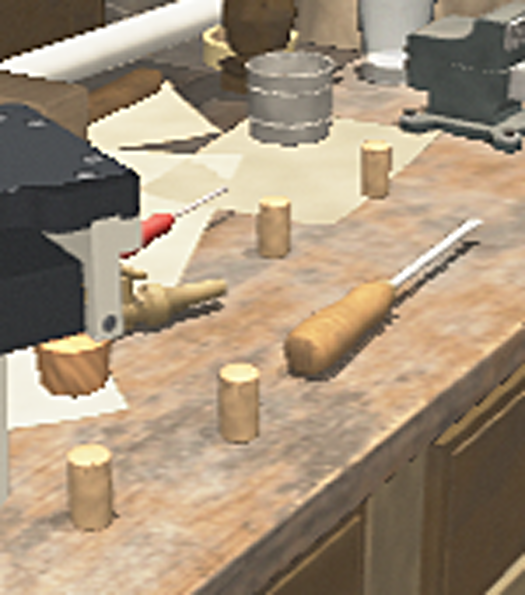

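All four corks look alike and stand upright. I'll take the farthest, at (508,-361), as cork_a and the next farthest, at (510,-221), as cork_b. Next I'll get the poses from colour masks.

```bash
cat > m.py <<'E'
from h import *
def big(mask,roi):
    m=np.zeros_like(mask); x0,y0,x1,y1=roi; m[y0:y1,x0:x1]=mask[y0:y1,x0:x1]
    n,l,s,c=cv2.connectedComponentsWithStats(m); i=1+np.argmax(s[1:,4]); return np.argwhere(l==i)[:,::-1].astype(float)
def axis(P):
    c=P.mean(0); v=np.linalg.svd(P-c,full_matrices=False)[2][0]; t=(P-c)@v; w=(P-c)@np.array([-v[1],v[0]])
    return c+v*(t.min()+t.max())/2, np.degrees(np.arctan2(v[1],v[0])), np.ptp(t), np.ptp(w)
E
python3 - <<'E'
from m import *
im=cv2.imread("pics/top0.png"); p=bot.camera_params("top")
hsv=cv2.cvtColor(im,cv2.COLOR_BGR2HSV); H,S,V=cv2.split(hsv)
print("hsv tap",hsv[232,345],hsv[225,338],hsv[238,360],"table",hsv[245,345],hsv[250,420],"pale",hsv[283,165],hsv[262,122+5],"cork",hsv[230,416])
pale=((H>14)&(H<30)&(S>70)&(V>180)).astype(np.uint8)
pts=np.argwhere(pale[180:305,110:225])[:,::-1]+[110,180]
W=px2w(p,pts,23)[:,:2].astype(np.float32); print("pale",cv2.minAreaRect(W))
red=(((H<6)|(H>174))&(S>140)&(V>90)).astype(np.uint8)
P=big(red,(360,170,460,215)); print("handle",[np.round(a,1) for a in axis(px2w(p,P,10.5)[:,:2])])
print("tip",px2w(p,[[446,187]],5).round())
tap=((H>12)&(H<30)&(S>80)&(V<190)).astype(np.uint8)
P=big(tap,(318,212,380,250)); print("tap",len(P),[np.round(a,1) for a in axis(px2w(p,P,15)[:,:2])])
for r in [(404,220,428,242),(472,220,494,240)]:
    P=big(((S>70)&(V>170)).astype(np.uint8),r); w=px2w(p,P,42)[:,:2]; print("cork",len(P),w.mean(0).round(1),np.ptp(w,0))
cv2.imwrite("pics/tapmask.png",tap*255)
E
```

```text
hsv tap [ 18  82 193] [ 18  87 191] [ 18  86 199] table [ 13 104 115] [ 14  83 153] pale [146  12 168] [ 19  93 243] cork [ 19  86 240]
pale ((505.7069396972656, 324.6842346191406), (222.79103088378906, 183.9808807373047), 82.31759643554688)
handle [array([ 598.9, -180.5]), np.float64(93.9), np.float64(68.1), np.float64(18.5)]
tip [[ 607. -298.    5.]]
tap 842 [array([497.2, -84.6]), np.float64(74.7), np.float64(129.3), np.float64(74.0)]
cork 85 [ 510.9 -221.7] [19.0229486  19.05995035]
cork 84 [ 509.2 -362.5] [19.04878379 19.56280553]
```

```bash
python3 - <<'E'
from m import *
im=cv2.imread("pics/top0.png"); p=bot.camera_params("top")
H,S,V=cv2.split(cv2.cvtColor(im,cv2.COLOR_BGR2HSV))
pale=((H>14)&(H<30)&(S>70)&(V>200)).astype(np.uint8); pale[:, :118]=0; pale[:,224:]=0; pale[:188]=0; pale[302:]=0
pale=cv2.morphologyEx(pale,cv2.MORPH_OPEN,np.ones((3,3)))
pts=np.argwhere(pale)[:,::-1]
r=cv2.minAreaRect(px2w(p,pts,23)[:,:2].astype(np.float32)); print("pale",r)
# wells: grey-floor blobs
g=((S<60)&(V>100)).astype(np.uint8)
for c in [(138,268),(191,273)]:
    P=big(g,(c[0]-11,c[1]-11,c[0]+12,c[1]+12)); w=px2w(p,P,11)[:,:2]; print("well",len(P),w.mean(0).round(1),np.ptp(w,0).round(1))
tap=((H>=16)&(H<=26)&(S>70)).astype(np.uint8)
P=big(tap,(322,214,376,250)); print("tap",len(P),[np.round(a,1) for a in axis(px2w(p,P,15)[:,:2])])
v=im.copy()
for q in cv2.boxPoints(r): cv2.circle(v,tuple(int(t) for t in w2px(p,[[*q,23]])[0]),1,(255,0,255),-1)
cen=w2px(p,[[*r[0],23]])[0]; cv2.circle(v,tuple(int(t) for t in cen),1,(0,0,255),-1)
for x,y in P.astype(int): v[y,x]=(0,255,0)
cv2.imwrite("pics/chk.png",np.hstack([cv2.resize(v[180:310,105:235],None,fx=3,fy=3),cv2.resize(v[180:310,280:410],None,fx=3,fy=3)]))
E
```

```text
pale ((503.3868713378906, 307.71099853515625), (188.0589599609375, 183.4688262939453), 82.3738021850586)
well 186 [450.6 378.4] [35.2 29.9]
well 217 [434.5 256.8] [36.8 33.3]
tap 460 [array([513.1, -80.3]), np.float64(-116.2), np.float64(103.9), np.float64(34.9)]
```

View pics/chk.png

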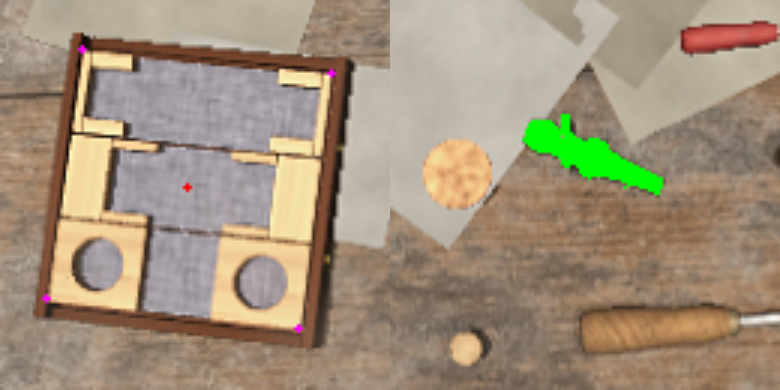

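The caddy checks out: centre (503.4, 307.7), long axis at 82.4°, measured 184x188 as expected. The tap is at about (513,-80) on an axis of 64°, and the red handle is centred at (599,-180.5) on 94°. Moving to a spot above the tap.

```bash
python3 -m pendant '[[[0.5,-0.93,-0.15],[0,0,-0.67],1],[[0.5,-0.93,-0.15],[0,0,-0.67],1],[[0.5,-0.93,-0.15],[0,0,-0.67],1],[[0.5,-0.93,-0.15],[0,0,-0.67],1],[[0.5,-0.93,-0.15],[0,0,-0.67],1],[[0.5,-0.93,-0.15],[0,0,-0.67],1],[[0.5,-0.93,-0.15],[0,0,-0.67],1],[[0.5,-0.93,-0.15],[0,0,-0.67],1],[[0.5,-0.93,-0.15],[0,0,-0.67],1],[[0.5,-0.93,-0.15],[0,0,-0.67],1]]'
python3 -m pendant '[[[0.5,-0.93,-0.15],[0,0,-0.67],1],[[0.5,-0.93,-0.15],[0,0,-0.67],1],[[0.5,-0.93,-0.15],[0,0,-0.67],1],[[0.5,-0.93,-0.15],[0,0,-0.67],1],[[0.5,-0.93,-0.15],[0,0,-0.67],1],[[0.5,-0.93,-0.15],[0,0,-0.67],1],[[0.5,-0.93,-0.15],[0,0,-0.67],1],[[0.5,-0.93,-0.15],[0,0,-0.67],1],[[0.5,-0.93,-0.15],[0,0,-0.67],1],[[0.5,-0.93,-0.15],[0,0,-0.67],1]]'
python3 - <<'E'
from m import *
p=bot.camera_params("wrist"); im=bot.capture("wrist"); o=bot.get_obs()
print(o["time"],o["tool_pos"].round(1),np.degrees(o["tcp_rot"]).round(1))
H,S,V=cv2.split(cv2.cvtColor(im,cv2.COLOR_BGR2HSV))
c=w2px(p,[[513,-80,15]])[0]; print(c)
np.save("wp.npy",p,allow_pickle=True)
cv2.circle(im,tuple(int(t) for t in c),3,(255,0,255),-1)
cv2.imwrite("pics/w1.png",im)
E
```

```text
time: 0.98
tool_pos: [361.9, 200.1, 198.5]
tcp_rot: [3.142, -0.0, 1.919]
contact_force: [0.5, 1.1, 0.7]
grip_width: 91.9
finger_force: 0.0
time: 1.82
tool_pos: [511.9, -79.0, 153.3]
tcp_rot: [-3.141, 0.0, 1.115]
contact_force: [0.9, -0.1, 0.2]
grip_width: 91.6
finger_force: 0.0
1.8667 [514.6 -83.7 152.7] [1.798e+02 1.000e-01 6.340e+01]
[319.62145789 230.55250657]
```

View pics/w1.png

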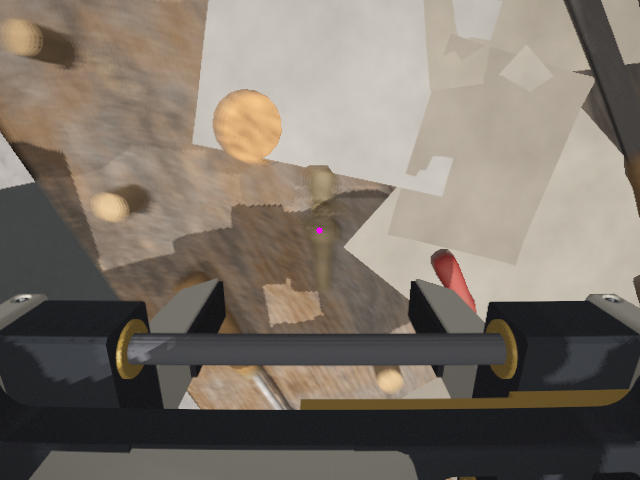

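The wrist view shows the tap under the tool, from (319,165) to (323,293) and upright in the image, so it is aligned. Its centre lands on my (513,-80) mark. Descending.

```bash
python3 -m pendant '[[[0,0,-0.4],[0,0,0],1],[[0,0,-0.4],[0,0,0],1],[[0,0,-0.5],[0,0,0],1],[[0,0,-0.5],[0,0,0],1],[[0,0,-0.5],[0,0,0],1],[[0,0,-0.4],[0,0,0],1],[[0,0,-0.4],[0,0,0],1],[[0,0,-0.4],[0,0,0],1],[[0,0,0],[0,0,0],1],[[0,0,0],[0,0,0],1]]'
```

```text
time: 2.7
tool_pos: [511.1, -77.2, 48.4]
tcp_rot: [-3.14, 0.0, 1.119]
contact_force: [0.2, -0.2, 0.8]
grip_width: 91.8
finger_force: 0.0
```

```bash
python3 -m pendant '[[[0.07,-0.09,-0.2],[0,0,0],1],[[0,0,-0.2],[0,0,0],1],[[0,0,-0.2],[0,0,0],1],[[0,0,-0.2],[0,0,0],1],[[0,0,-0.14],[0,0,0],0.5],[[0,0,0],[0,0,0],-1],[[0,0,0],[0,0,0],-1],[[0,0,0],[0,0,0],-1],[[0,0,0],[0,0,0],-1],[[0,0,0],[0,0,0],-1]]'
python3 -m pendant '[[[0,0,0],[0,0,0],-1],[[0,0,0],[0,0,0],-1],[[0,0,0],[0,0,0],-1],[[0,0,0],[0,0,0],-1],[[0,0,0.1],[0,0,0],-1],[[0,0,0.2],[0,0,0],-1],[[0,0,0.2],[0,0,0],-1],[[0,0,0.2],[0,0,0],-1],[[0,0,0.2],[0,0,0],-1],[[0,0,0.2],[0,0,0],-1]]'
```

```text
time: 3.53
tool_pos: [513.9, -80.2, 20.8]
tcp_rot: [3.141, -0.0, 1.119]
contact_force: [0.2, -0.3, 0.7]
grip_width: 56.4
finger_force: 0.0
time: 4.37
tool_pos: [513.7, -80.2, 54.3]
tcp_rot: [3.141, -0.0, 1.119]
contact_force: [-0.2, -0.0, -2.1]
grip_width: 21.6
finger_force: 29.9
```

Gripped at 21.6 mm, and the 2 N load matches the tap. Carrying it to the caddy.

```bash
python3 -m pendant '[[[0,0,0.6],[0,0,0],-1],[[0,0.3,0.6],[0,0,0.2],-1],[[0,0.7,0.5],[0,0,0.2],-1],[[0,0.9,0.3],[0,0,0.2],-1],[[0,0.9,0.1],[0,0,0.2],-1],[[0,0.9,0],[0,0,0.2],-1],[[0,0.9,0],[0,0,0.2],-1],[[0,0.9,0],[0,0,0.2],-1],[[0,0.9,0],[0,0,0.2],-1],[[0,0.9,0],[0,0,0.2],-1]]'
python3 -m pendant '[[[-0.05,0.9,0],[0,0,0.2],-1],[[-0.05,0.9,0],[0,0,0.2],-1],[[-0.05,0.9,0],[0,0,0.2],-1],[[-0.05,0.9,0],[0,0,0.2],-1],[[-0.05,0.9,0],[0,0,0.06],-1],[[-0.05,0.7,0],[0,0,0],-1],[[-0.04,0.4,0],[0,0,0],-1],[[0,0.2,0],[0,0,0],-1],[[0,0,0],[0,0,0],-1],[[0,0,0],[0,0,0],-1]]'
python3 - <<'E'
from m import *
p=bot.camera_params("wrist"); im=bot.capture("wrist"); o=bot.get_obs()
print(o["tool_pos"].round(1),np.degrees(o["tcp_rot"]).round(1))
for uv in w2px(p,[[450,376.4,23],[433.8,255.4,23],[503.4,307.7,11]]): cv2.circle(im,tuple(int(t) for t in uv),3,(255,0,255),-1)
cv2.imwrite("pics/w2.png",im)
E
```

```text
time: 5.2
tool_pos: [513.4, 140.1, 117.1]
tcp_rot: [3.141, -0.0, 1.336]
contact_force: [1.2, -0.0, -1.9]
grip_width: 22.0
finger_force: 29.9
time: 6.03
tool_pos: [503.5, 312.0, 116.5]
tcp_rot: [-3.141, 0.001, 1.438]
contact_force: [-1.2, 0.0, -1.7]
grip_width: 21.5
finger_force: 29.9
[503.6 311.7 116.5] [-180.     0.    82.3]
```

View pics/w2.png

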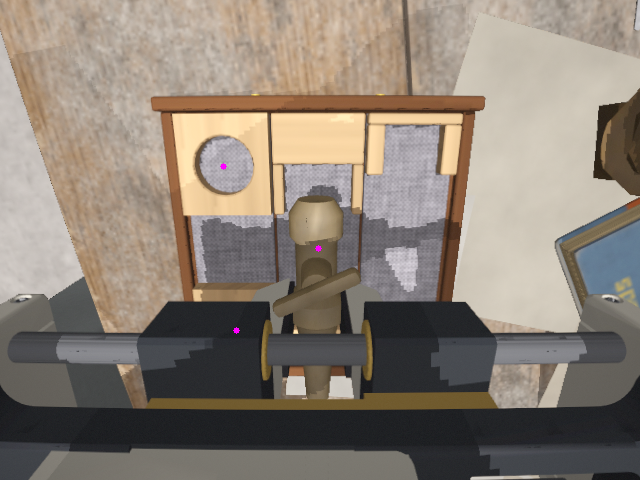

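The caddy prediction holds: the well mark at (223,166) is on the well centre. The tap's near end is at (316,197), and I'll use that to find where along the tap the grip is.

```bash
python3 - <<'E'
from m import *
p=bot.camera_params("wrist")
v=np.array([.1325,.991])
for z in (108,115,120):
    w=px2w(p,[[316,197],[291,222],[342,222]],z); print(z,w.round(1).tolist(),[(a[:2]-[503.6,311.7])@v for a in w])
E
```

```text
108 [[509.6, 365.1, 108.0], [497.5, 355.6, 108.0], [519.3, 352.7, 108.0]] [np.float64(53.68550075794723), np.float64(42.74190326089586), np.float64(42.72374835634278)]
115 [[509.8, 366.5, 115.0], [498.3, 357.5, 115.0], [519.1, 354.7, 115.0]] [np.float64(55.08957413902659), np.float64(44.664490778658084), np.float64(44.647196064244795)]
120 [[510.0, 367.4, 120.0], [498.8, 358.8, 120.0], [518.9, 356.1, 120.0]] [np.float64(56.092483696940405), np.float64(46.03776757705965), np.float64(46.021087284174804)]
```

```bash
python3 -m pendant '[[[0,-0.2,-0.3],[0,0,0],-1],[[0,0,-0.4],[0,0,0],-1],[[0,0,-0.4],[0,0,0],-1],[[0,0,-0.4],[0,0,0],-1],[[0,0,-0.4],[0,0,0],-1],[[0,0,-0.3],[0,0,0],-1],[[0,0,-0.2],[0,0,0],-1],[[0,0,-0.2],[0,0,0],-1],[[0,0,-0.1],[0,0,0],-1],[[0,0,0],[0,0,0],-1]]'
python3 -m pendant '[[[0,0,-0.05],[0,0,0],-1],[[0,0,-0.03],[0,0,0],-1],[[0,0,-0.03],[0,0,0],-1],[[0,0,0],[0,0,0],-1],[[0,0,0],[0,0,0],-0.1],[[0,0,0],[0,0,0],-0.1],[[0,0,0],[0,0,0],-0.1],[[0,0,0],[0,0,0],-0.1],[[0,0,0],[0,0,0],-0.1],[[0,0,0],[0,0,0],-0.1]]'
```

```text
time: 6.92
tool_pos: [503.6, 306.6, 35.4]
tcp_rot: [3.141, 0.0, 1.438]
contact_force: [0.3, -0.4, -0.9]
grip_width: 21.7
finger_force: 29.9
time: 7.75
tool_pos: [503.5, 306.8, 32.1]
tcp_rot: [-3.142, 0.0, 1.438]
contact_force: [0.1, 1.0, -0.1]
grip_width: 41.1
finger_force: 0.0
```

```bash
python3 -m pendant '[[[0,0,0.5],[0,0,0],-0.1],[[0,0,0.9],[0,0,0],-0.1],[[0,0,0.9],[0,0,0],-0.1],[[0,0,0.7],[0,0,0],0],[[0.2,-0.5,0],[0,0,0.1],0.3],[[0.2,-0.9,0],[0,0,0.1],0.3],[[0.2,-0.9,0],[0,0,0.1],0.3],[[0.2,-0.9,0],[0,0,0.1],0.3],[[0.2,-0.9,0],[0,0,0.1],0.3],[[0.2,-0.9,0],[0,0,0.1],0.3]]'
python3 -m pendant '[[[0.2,-0.9,0],[0,0,0.1],0.3],[[0.2,-0.9,0],[0,0,0.1],0.3],[[0.2,-0.9,0],[0,0,0.1],0.3],[[0.2,-0.9,0],[0,0,0.1],0.3],[[0.2,-0.9,0],[0,0,0.1],0.3],[[0.2,-0.9,0],[0,0,0.1],0.3],[[0.2,-0.9,0],[0,0,0.1],0.3],[[0.2,-0.9,0],[0,0,0.1],0.3],[[0.2,-0.9,0],[0,0,0.1],0.3],[[0.2,-0.9,0],[0,0,0.1],0.3]]'
python3 -m pendant '[[[0,-0.9,0],[0,0,0.1],0.3],[[0,-0.8,0],[0,0,0],0.3],[[0,-0.4,0],[0,0,0],0.3],[[0,-0.2,0],[0,0,0],0.3],[[0,0,0],[0,0,0],0.3],[[0,0,0],[0,0,0],0.3],[[0,0,0],[0,0,0],0.3],[[0,0,0],[0,0,0],0.3],[[0,0,0],[0,0,0],0.3],[[0,0,0],[0,0,0],0.3]]'
python3 - <<'E'
from m import *
p=bot.camera_params("wrist"); im=bot.capture("wrist"); o=bot.get_obs()
print(o["tool_pos"].round(1),np.degrees(o["tcp_rot"]).round(1))
H,S,V=cv2.split(cv2.cvtColor(im,cv2.COLOR_BGR2HSV))
red=(((H<6)|(H>174))&(S>140)&(V>60)).astype(np.uint8)
P=big(red,(0,0,640,300)); print("handle",len(P),P.min(0),P.max(0),[np.round(a,1) for a in axis(px2w(p,P,10.5)[:,:2])])
t=bot.capture("top"); v=np.hstack([cv2.resize(im,(480,360)),cv2.resize(t[180:310,110:225],(318,360))])
cv2.imwrite("pics/w3.png",v)
E
```

```text
time: 8.58
tool_pos: [539.5, 155.6, 122.2]
tcp_rot: [3.142, 0.0, 1.511]
contact_force: [0.6, 0.1, -0.0]
grip_width: 59.8
finger_force: 0.0
time: 9.42
tool_pos: [599.6, -114.6, 122.1]
tcp_rot: [-3.142, -0.0, 1.63]
contact_force: [0.8, 0.7, -0.0]
grip_width: 59.5
finger_force: 0.0
time: 10.25
tool_pos: [599.6, -181.4, 122.4]
tcp_rot: [3.141, -0.0, 1.643]
contact_force: [0.3, -0.7, 0.5]
grip_width: 59.9
finger_force: 0.0
[ 599.6 -181.6  122.4] [180.    0.   94.1]
handle 1265 [301. 191.] [328. 281.] [array([ 597.7, -179.1]), np.float64(-85.3), np.float64(70.4), np.float64(19.7)]
```

View pics/w3.png

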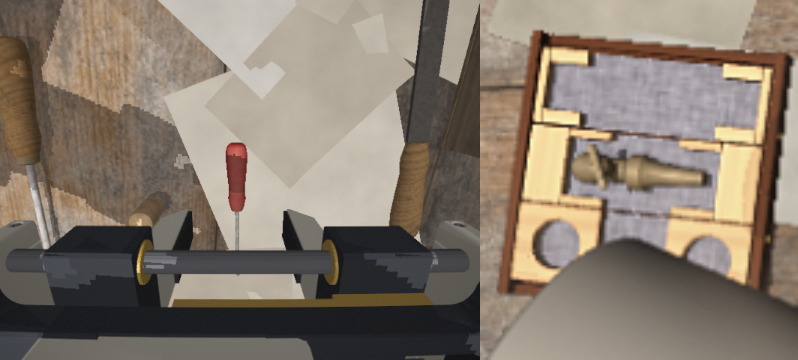

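The tap lies well inside its pocket. The screwdriver handle is centred at (598,-179.5), aligned with the tool. Descending and gripping at y = +35.

```bash
python3 -m pendant '[[[-0.03,-0.2,-0.3],[0,0,0],0.3],[[0,0,-0.4],[0,0,0],0.3],[[0,0,-0.5],[0,0,0],0.3],[[0,0,-0.5],[0,0,0],0.3],[[0,0,-0.5],[0,0,0],0.3],[[0,0,-0.4],[0,0,0],0.3],[[0,0,-0.3],[0,0,0],0.3],[[0,0,-0.2],[0,0,0],0.3],[[0,0,-0.2],[0,0,0],0.3],[[0,0,-0.1],[0,0,0],0]]'
python3 -m pendant '[[[0,0,0],[0,0,0],-1],[[0,0,0],[0,0,0],-1],[[0,0,0],[0,0,0],-1],[[0,0,0],[0,0,0],-1],[[0,0,0],[0,0,0],-1],[[0,0,0],[0,0,0],-1],[[0,0,0],[0,0,0],-1],[[0,0,0.2],[0,0,0],-1],[[0,0,0.4],[0,0,0],-1],[[0,0,0.5],[0,0,0],-1]]'
```

```text
time: 11.18
tool_pos: [598.5, -188.2, 19.6]
tcp_rot: [-3.141, -0.0, 1.642]
contact_force: [-0.2, -0.3, -0.1]
grip_width: 56.6
finger_force: 0.0
time: 12.02
tool_pos: [598.0, -188.0, 53.4]
tcp_rot: [-3.14, -0.001, 1.642]
contact_force: [-0.5, 0.1, 0.6]
grip_width: 18.0
finger_force: 30.0
```

```bash
python3 -m pendant '[[[0,0,0.8],[0,0,0],-1],[[0,0,0.9],[0,0,0],-1],[[0,0.3,0.7],[0,0,0],-1],[[-0.05,0.6,0.2],[0,0,-0.1],-1],[[-0.05,0.9,0],[0,0,-0.1],-1],[[-0.05,0.9,0],[0,0,-0.1],-1],[[-0.05,0.9,0],[0,0,-0.1],-1],[[-0.05,0.9,0],[0,0,-0.1],-1],[[-0.05,0.9,0],[0,0,-0.1],-1],[[-0.05,0.9,0],[0,0,-0.1],-1]]'
python3 -m pendant '[[[-0.05,0.9,0],[0,0,-0.1],-1],[[-0.05,0.9,0],[0,0,-0.1],-1],[[-0.05,0.9,0],[0,0,-0.1],-1],[[-0.05,0.9,0],[0,0,-0.1],-1],[[-0.05,0.9,0],[0,0,-0.1],-1],[[-0.05,0.9,0],[0,0,-0.1],-1],[[-0.05,0.9,0],[0,0,-0.1],-1],[[-0.05,0.9,0],[0,0,-0.1],-1],[[-0.05,0.9,0],[0,0,-0.1],-1],[[-0.05,0.9,0],[0,0,-0.1],-1]]'
python3 -m pendant '[[[0,0.7,0],[0,0,0],-1],[[0,0.5,0],[0,0,0],-1],[[0,0.2,0],[0,0,0],-1],[[0,0,0],[0,0,0],-1],[[0,0,0],[0,0,0],-1],[[0,0,0],[0,0,0],-1],[[0,0,0],[0,0,0],-1],[[0,0,0],[0,0,0],-1],[[0,0,0],[0,0,0],-1],[[0,0,0],[0,0,0],-1]]'
python3 - <<'E'
from m import *
p=bot.camera_params("wrist"); im=bot.capture("wrist"); o=bot.get_obs()
print(o["tool_pos"].round(1),np.degrees(o["tcp_rot"]).round(1))
H,S,V=cv2.split(cv2.cvtColor(im,cv2.COLOR_BGR2HSV))
red=(((H<6)|(H>174))&(S>140)&(V>60)).astype(np.uint8)
P=big(red,(200,0,440,480)); print(len(P),P.min(0),P.max(0)); 
e=P[P[:,1]<P[:,1].min()+2].mean(0); print("butt",e,px2w(p,[e],o["tool_pos"][2]-10).round(1))
for uv in w2px(p,[[564.8+23,299.5+83,23],[572.4,333.8,11],[450,376.4,23]]): cv2.circle(im,tuple(int(t) for t in uv),3,(255,0,255),-1)
cv2.imwrite("pics/w4.png",im)
E
```

```text
time: 12.85
tool_pos: [587.9, 2.0, 132.5]
tcp_rot: [3.14, 0.0, 1.557]
contact_force: [-0.5, 0.4, -0.1]
grip_width: 18.0
finger_force: 30.0
time: 13.68
tool_pos: [572.9, 272.2, 132.5]
tcp_rot: [3.141, -0.0, 1.437]
contact_force: [0.2, 0.2, 0.2]
grip_width: 17.7
finger_force: 30.0
time: 14.52
tool_pos: [573.2, 312.3, 131.3]
tcp_rot: [3.142, 0.0, 1.437]
contact_force: [0.4, -0.4, -0.8]
grip_width: 17.8
finger_force: 30.0
[573.2 312.5 131.3] [180.    0.   82.4]
2676 [293. 215.] [338. 332.]
butt [316.18918919 215.62162162] [[578.2 357.3 121.3]]
```

View pics/w4.png

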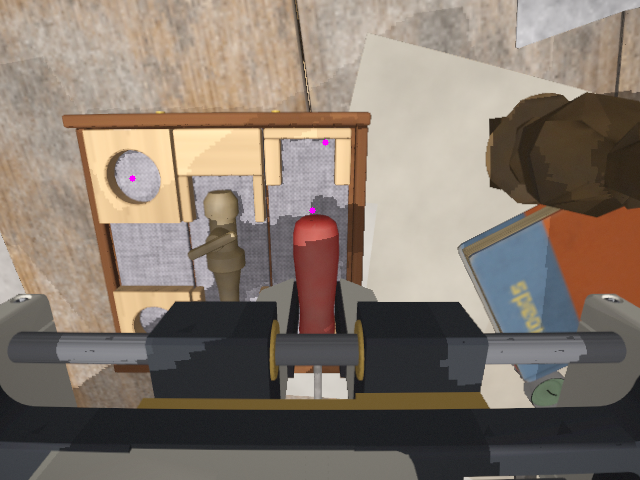

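The butt is 45 mm ahead of the TCP, as expected, and the pocket lies ahead. It needs about (-1, +19) mm, then down 100.

```bash
python3 -m pendant '[[[-0.02,0.2,0],[0,0,0],-1],[[-0.02,0.3,-0.2],[0,0,0],-1],[[0,0.15,-0.4],[0,0,0],-1],[[0,0,-0.5],[0,0,0],-1],[[0,0,-0.5],[0,0,0],-1],[[0,0,-0.5],[0,0,0],-1],[[0,0,-0.4],[0,0,0],-1],[[0,0,-0.3],[0,0,0],-1],[[0,0,-0.2],[0,0,0],-1],[[0,0,-0.1],[0,0,0],-1]]'
python3 -m pendant '[[[0,0,-0.05],[0,0,0],-1],[[0,0,-0.05],[0,0,0],-1],[[0,0,-0.05],[0,0,0],-1],[[0,0,-0.04],[0,0,0],-1],[[0,0,0],[0,0,0],-1],[[0,0,0],[0,0,0],-0.39],[[0,0,0],[0,0,0],-0.39],[[0,0,0],[0,0,0],-0.39],[[0,0,0],[0,0,0],-0.39],[[0,0,0],[0,0,0],-0.39]]'
```

```text
time: 15.4
tool_pos: [571.5, 332.4, 37.0]
tcp_rot: [-3.141, 0.001, 1.438]
contact_force: [-1.4, -0.2, -0.6]
grip_width: 17.7
finger_force: 30.0
time: 16.23
tool_pos: [571.9, 332.3, 32.7]
tcp_rot: [3.141, -0.0, 1.438]
contact_force: [0.5, -0.5, -0.3]
grip_width: 27.7
finger_force: 0.0
```

```bash
python3 -m pendant '[[[0,0,0.5],[0,0,0],-0.39],[[0,0,0.9],[0,0,0],-0.39],[[0,0,0.9],[0,0,0],-0.3],[[0,0,0.7],[0,0,0],0],[[-0.08,-0.5,0],[0,0,0],0],[[-0.08,-0.9,0],[0,0,0],0],[[-0.08,-0.9,0],[0,0,0],0],[[-0.08,-0.9,0],[0,0,0],0],[[-0.08,-0.9,0],[0,0,0],0],[[-0.08,-0.9,0],[0,0,0],0]]'
python3 -m pendant '[[[-0.08,-0.9,0],[0,0,0],0],[[-0.08,-0.9,0],[0,0,0],0],[[-0.08,-0.9,0],[0,0,0],0],[[-0.08,-0.9,0],[0,0,0],0],[[-0.08,-0.9,0],[0,0,0],0],[[-0.08,-0.9,0],[0,0,0],0],[[-0.08,-0.9,0],[0,0,0],0],[[-0.08,-0.9,0],[0,0,0],0],[[-0.08,-0.9,0],[0,0,0],0],[[-0.08,-0.9,0],[0,0,0],0]]'
python3 -m pendant '[[[-0.08,-0.9,0],[0,0,0],0],[[-0.08,-0.9,0],[0,0,0],0],[[-0.08,-0.9,0],[0,0,0],0],[[-0.08,-0.9,0],[0,0,0],0],[[-0.08,-0.9,0],[0,0,0],0],[[-0.08,-0.9,0],[0,0,0],0],[[-0.08,-0.9,0],[0,0,0],0],[[-0.08,-0.8,0],[0,0,0],0],[[0,-0.4,0],[0,0,0],0],[[0,0,0],[0,0,0],0]]'
python3 - <<'E'
from m import *
p=bot.camera_params("wrist"); im=bot.capture("wrist"); o=bot.get_obs()
print(o["tool_pos"].round(1),np.degrees(o["tcp_rot"]).round(1))
H,S,V=cv2.split(cv2.cvtColor(im,cv2.COLOR_BGR2HSV))
m=((H>14)&(H<25)&(S>60)&(V>150)).astype(np.uint8); c=w2px(p,[[509.2,-362.5,42]])[0]
P=big(m,tuple(int(t) for t in (c[0]-30,c[1]-35,c[0]+30,c[1]+25))); w=px2w(p,P,42)[:,:2]; print(c,len(P),w.mean(0).round(1),np.ptp(w,0))
cv2.circle(im,tuple(int(t) for t in c),3,(255,0,255),-1)
t=bot.capture("top"); v=np.hstack([cv2.resize(im,(480,360)),cv2.resize(t[180:310,110:225],(318,360))])
cv2.imwrite("pics/w5.png",v)
E
```

```text
time: 17.07
tool_pos: [557.2, 181.2, 122.7]
tcp_rot: [3.141, -0.0, 1.438]
contact_force: [-0.1, -1.2, -1.4]
grip_width: 46.1
finger_force: 0.0
time: 17.9
tool_pos: [533.2, -89.0, 122.8]
tcp_rot: [3.141, 0.0, 1.438]
contact_force: [-0.3, -0.7, -0.0]
grip_width: 45.5
finger_force: 0.0
time: 18.73
tool_pos: [514.1, -315.0, 122.5]
tcp_rot: [3.141, 0.001, 1.435]
contact_force: [0.3, 0.8, 0.1]
grip_width: 46.0
finger_force: 0.0
[ 514.1 -313.2  122.4] [180.   -0.   82.3]
[320.04480118 318.79117364] 653 [ 509.3 -359.5] [21.95456103 20.7889905 ]
```

View pics/w5.png

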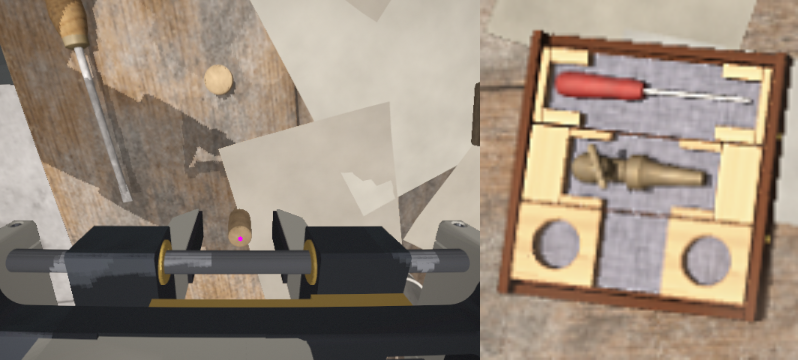

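The screwdriver and tap both lie in their pockets. The cork top is at about (509.3,-361.5) from both views. Moving over it and down.

```bash
python3 -m pendant '[[[-0.06,-0.6,0],[0,0,0],0],[[-0.1,-0.7,0],[0,0,0],0],[[0,-0.3,-0.2],[0,0,0],0],[[0,0,-0.4],[0,0,0],0],[[0,0,-0.5],[0,0,0],0],[[0,0,-0.5],[0,0,0],0],[[0,0,-0.5],[0,0,0],0],[[0,0,-0.4],[0,0,0],0],[[0,0,-0.3],[0,0,0],0],[[0,0,-0.12],[0,0,0],0]]'
python3 -m pendant '[[[0,0,0],[0,0,0],-1],[[0,0,0],[0,0,0],-1],[[0,0,0],[0,0,0],-1],[[0,0,0],[0,0,0],-1],[[0,0,0],[0,0,0],-1],[[0,0,0],[0,0,0],-1],[[0,0,0.2],[0,0,0],-1],[[0,0,0.4],[0,0,0],-1],[[0,0,0.6],[0,0,0],-1],[[0,0,0.6],[0,0,0],-1]]'
```

```text
time: 19.67
tool_pos: [509.2, -359.3, 33.3]
tcp_rot: [-3.14, -0.002, 1.439]
contact_force: [0.7, -0.6, 0.2]
grip_width: 45.9
finger_force: 0.0
time: 20.5
tool_pos: [509.3, -360.6, 90.1]
tcp_rot: [-3.141, -0.0, 1.438]
contact_force: [0.4, -0.5, -0.6]
grip_width: 23.2
finger_force: 30.0
```

```bash
python3 -m pendant '[[[0,0,0.6],[0,0,0],-1],[[0,0.4,0.4],[0,0,0],-1],[[-0.08,0.9,0],[0,0,0],-1],[[-0.08,0.9,0],[0,0,0],-1],[[-0.08,0.9,0],[0,0,0],-1],[[-0.08,0.9,0],[0,0,0],-1],[[-0.08,0.9,0],[0,0,0],-1],[[-0.08,0.9,0],[0,0,0],-1],[[-0.08,0.9,0],[0,0,0],-1],[[-0.08,0.9,0],[0,0,0],-1]]'
python3 -m pendant '[[[-0.08,0.9,0],[0,0,0],-1],[[-0.08,0.9,0],[0,0,0],-1],[[-0.08,0.9,0],[0,0,0],-1],[[-0.08,0.9,0],[0,0,0],-1],[[-0.08,0.9,0],[0,0,0],-1],[[-0.08,0.9,0],[0,0,0],-1],[[-0.08,0.9,0],[0,0,0],-1],[[-0.08,0.9,0],[0,0,0],-1],[[-0.08,0.9,0],[0,0,0],-1],[[-0.08,0.9,0],[0,0,0],-1]]'
python3 -m pendant '[[[-0.08,0.9,0],[0,0,0],-1],[[-0.08,0.9,0],[0,0,0],-1],[[-0.08,0.9,0],[0,0,0],-1],[[-0.08,0.9,0],[0,0,0],-1],[[-0.08,0.9,0],[0,0,0],-1],[[-0.08,0.9,0],[0,0,0],-1],[[-0.08,0.8,0],[0,0,0],-1],[[0,0.6,0],[0,0,0],-1],[[0,0.3,0],[0,0,0],-1],[[0,0,0],[0,0,0],-1]]'
```

```text
time: 21.33
tool_pos: [489.6, -130.6, 119.6]
tcp_rot: [3.141, -0.0, 1.438]
contact_force: [-0.1, 0.3, -0.2]
grip_width: 23.5
finger_force: 30.0
time: 22.17
tool_pos: [465.3, 139.1, 119.6]
tcp_rot: [3.141, -0.0, 1.438]
contact_force: [0.4, 0.3, -1.1]
grip_width: 23.2
finger_force: 30.0
time: 23.0
tool_pos: [448.7, 351.9, 119.3]
tcp_rot: [3.141, -0.001, 1.44]
contact_force: [-0.5, 0.6, 0.1]
grip_width: 23.2
finger_force: 30.0
```

```bash
python3 -m pendant '[[[0.04,0.4,0],[0,0,0],-1],[[0,0.3,0],[0,0,0],-1],[[0,0.13,-0.1],[0,0,0],-1],[[0,0,-0.3],[0,0,0],-1],[[0,0,-0.4],[0,0,0],-1],[[0,0,-0.4],[0,0,0],-1],[[0,0,-0.4],[0,0,0],-1],[[0,0,-0.3],[0,0,0],-1],[[0,0,-0.2],[0,0,0],-1],[[0,0,-0.15],[0,0,0],-1]]'
python3 -m pendant '[[[0,0,-0.06],[0,0,0],-1],[[0,0,-0.06],[0,0,0],-1],[[0,0,-0.05],[0,0,0],-1],[[0,0,0],[0,0,0],-1],[[0,0,0],[0,0,0],-1],[[0,0,0],[0,0,0],-0.25],[[0,0,0],[0,0,0],-0.25],[[0,0,0],[0,0,0],-0.25],[[0,0,0],[0,0,0],-0.25],[[0,0,0],[0,0,0],-0.25]]'
```

```text
time: 23.83
tool_pos: [450.4, 374.6, 50.4]
tcp_rot: [-3.141, 0.001, 1.438]
contact_force: [-0.2, 1.4, -0.0]
grip_width: 23.5
finger_force: 30.0
time: 24.67
tool_pos: [450.6, 375.2, 46.3]
tcp_rot: [3.142, 0.0, 1.438]
contact_force: [-0.2, -1.2, -0.3]
grip_width: 34.5
finger_force: 0.0
```

```bash
python3 -m pendant '[[[0,0,0.4],[0,0,0],-0.25],[[0,0,0.8],[0,0,0],-0.25],[[0,0,0.9],[0,0,0],-0.25],[[0,0,0.5],[0,0,0],-0.25],[[0.1,-0.5,0],[0,0,0],0],[[0.1,-0.9,0],[0,0,0],0],[[0.1,-0.9,0],[0,0,0],0],[[0.1,-0.9,0],[0,0,0],0],[[0.1,-0.9,0],[0,0,0],0],[[0.1,-0.9,0],[0,0,0],0]]'
python3 -m pendant '[[[0.1,-0.9,0],[0,0,0],0],[[0.1,-0.9,0],[0,0,0],0],[[0.1,-0.9,0],[0,0,0],0],[[0.1,-0.9,0],[0,0,0],0],[[0.1,-0.9,0],[0,0,0],0],[[0.1,-0.9,0],[0,0,0],0],[[0.1,-0.9,0],[0,0,0],0],[[0.1,-0.9,0],[0,0,0],0],[[0.1,-0.9,0],[0,0,0],0],[[0.1,-0.9,0],[0,0,0],0]]'
python3 -m pendant '[[[0.1,-0.9,0],[0,0,0],0],[[0.1,-0.9,0],[0,0,0],0],[[0.1,-0.9,0],[0,0,0],0],[[0.1,-0.9,0],[0,0,0],0],[[0,-0.9,0],[0,0,0],0],[[0,-0.8,0],[0,0,0],0],[[0,-0.4,0],[0,0,0],0],[[0,-0.2,0],[0,0,0],0],[[0,0,0],[0,0,0],0],[[0,0,0],[0,0,0],0]]'
```

```text
time: 25.5
tool_pos: [468.2, 223.2, 124.2]
tcp_rot: [-3.141, 0.001, 1.438]
contact_force: [-0.2, 1.3, 0.2]
grip_width: 45.9
finger_force: 0.0
time: 26.33
tool_pos: [497.9, -46.6, 124.3]
tcp_rot: [-3.141, 0.0, 1.438]
contact_force: [-0.6, 0.8, 0.2]
grip_width: 46.1
finger_force: 0.0
time: 27.17
tool_pos: [510.3, -221.0, 124.2]
tcp_rot: [-3.141, -0.001, 1.438]
contact_force: [-0.2, 0.5, 0.3]
grip_width: 46.1
finger_force: 0.0
```

```bash
python3 - <<'E'
from m import *
p=bot.camera_params("wrist"); im=bot.capture("wrist"); o=bot.get_obs()
print(o["tool_pos"].round(1),np.degrees(o["tcp_rot"]).round(1))
t=bot.capture("top"); s=bot.capture("scene")
v=np.hstack([cv2.resize(im,(480,360)),cv2.resize(t[180:310,110:225],(318,360))])
cv2.imwrite("pics/w6.png",v); cv2.imwrite("pics/s6.png",s)
E
```

```text
[ 510.4 -220.6  124.2] [-180.    -0.    82.4]
```

View pics/w6.png

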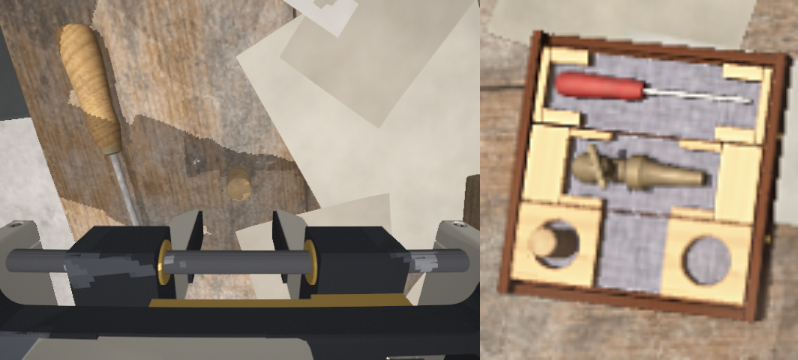

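The first cork stands in its well; its offset in the top view is parallax. The second cork, at (240,186), is centred between the fingers. Descending and gripping.

```bash
python3 -m pendant '[[[0,0,-0.2],[0,0,0],0],[[0,0,-0.3],[0,0,0],0],[[0,0,-0.4],[0,0,0],0],[[0,0,-0.4],[0,0,0],0],[[0,0,-0.5],[0,0,0],0],[[0,0,-0.4],[0,0,0],0],[[0,0,-0.4],[0,0,0],0],[[0,0,-0.25],[0,0,0],0],[[0,0,-0.1],[0,0,0],0],[[0,0,0],[0,0,0],0]]'
python3 -m pendant '[[[0,0,0],[0,0,0],-1],[[0,0,0],[0,0,0],-1],[[0,0,0],[0,0,0],-1],[[0,0,0],[0,0,0],-1],[[0,0,0],[0,0,0],-1],[[0,0,0],[0,0,0],-1],[[0,0,0.2],[0,0,0],-1],[[0,0,0.4],[0,0,0],-1],[[0,0,0.6],[0,0,0],-1],[[0,0,0.6],[0,0,0],-1]]'
```

```text
time: 28.15
tool_pos: [510.2, -221.3, 34.8]
tcp_rot: [-3.14, -0.001, 1.438]
contact_force: [0.6, 0.1, 0.3]
grip_width: 46.0
finger_force: 0.0
time: 28.98
tool_pos: [510.3, -221.6, 90.3]
tcp_rot: [-3.14, -0.001, 1.438]
contact_force: [0.1, 0.2, 0.2]
grip_width: 23.0
finger_force: 30.0
```

```bash
python3 -m pendant '[[[0,0,0.6],[0,0,0],-1],[[-0.15,0.4,0.4],[0,0,0],-1],[[-0.15,0.9,0],[0,0,0],-1],[[-0.15,0.9,0],[0,0,0],-1],[[-0.15,0.9,0],[0,0,0],-1],[[-0.15,0.9,0],[0,0,0],-1],[[-0.15,0.9,0],[0,0,0],-1],[[-0.15,0.9,0],[0,0,0],-1],[[-0.15,0.9,0],[0,0,0],-1],[[-0.15,0.9,0],[0,0,0],-1]]'
python3 -m pendant '[[[-0.15,0.9,0],[0,0,0],-1],[[-0.15,0.9,0],[0,0,0],-1],[[-0.15,0.9,0],[0,0,0],-1],[[-0.15,0.9,0],[0,0,0],-1],[[-0.15,0.9,0],[0,0,0],-1],[[-0.15,0.9,0],[0,0,0],-1],[[-0.15,0.9,0],[0,0,0],-1],[[-0.15,0.9,0],[0,0,0],-1],[[0,0.7,0],[0,0,0],-1],[[0,0.3,0],[0,0,0],-1]]'
python3 -m pendant '[[[0,0.1,0],[0,0,0],-1],[[0,0,0],[0,0,0],-1],[[0,0,-0.3],[0,0,0],-1],[[0,0,-0.4],[0,0,0],-1],[[0,0,-0.4],[0,0,0],-1],[[0,0,-0.3],[0,0,0],-1],[[0,0,0],[0,0,0],-1],[[0,0,0],[0,0,0],-1],[[0,0,0],[0,0,0],-1],[[0,0,0],[0,0,0],-1]]'
```

```text
time: 29.82
tool_pos: [469.7, 7.4, 120.3]
tcp_rot: [3.141, 0.0, 1.438]
contact_force: [0.2, 0.9, -0.2]
grip_width: 23.1
finger_force: 30.0
time: 30.65
tool_pos: [433.8, 254.5, 120.3]
tcp_rot: [3.141, -0.001, 1.44]
contact_force: [0.1, 0.0, -0.8]
grip_width: 23.6
finger_force: 30.0
time: 31.48
tool_pos: [434.6, 255.1, 78.4]
tcp_rot: [3.141, -0.001, 1.438]
contact_force: [0.2, -0.3, -0.5]
grip_width: 23.4
finger_force: 30.0
```

On target. Lowering the remaining 32 mm, releasing, then lifting and moving clear.

```bash
python3 -m pendant '[[[-0.02,0,-0.2],[0,0,0],-1],[[0,0,-0.2],[0,0,0],-1],[[0,0,-0.2],[0,0,0],-1],[[0,0,-0.15],[0,0,0],-1],[[0,0,-0.1],[0,0,0],-1],[[0,0,-0.08],[0,0,0],-1],[[0,0,-0.06],[0,0,0],-1],[[0,0,-0.06],[0,0,0],-1],[[0,0,-0.03],[0,0,0],-1],[[0,0,0],[0,0,0],-1]]'
python3 -m pendant '[[[0,0,0],[0,0,0],-0.25],[[0,0,0],[0,0,0],-0.25],[[0,0,0],[0,0,0],-0.25],[[0,0,0],[0,0,0],-0.25],[[0,0,0.2],[0,0,0],-0.25],[[0,0,0.4],[0,0,0],-0.25],[[0,0,0.7],[0,0,0],-0.25],[[0,0,0.8],[0,0,0],-0.25],[[0,0,0.8],[0,0,0],-0.25],[[0,0,0.6],[0,0,0],-0.25]]'
python3 -m pendant '[[[0,-0.6,0.3],[0,0,0],0],[[0,-0.9,0.3],[0,0,0],0],[[0,-0.9,0.3],[0,0,0],0],[[0,-0.9,0],[0,0,0],0],[[0,-0.9,0],[0,0,0],0],[[0,-0.9,0],[0,0,0],0],[[0,-0.6,0],[0,0,0],0],[[0,-0.3,0],[0,0,0],0],[[0,0,0],[0,0,0],0],[[0,0,0],[0,0,0],0]]'
python3 - <<'E'
from m import *
t=bot.capture("top"); s=bot.capture("scene")
q=bot.camera_params("scene")
for w in [(450.4,375.4),(433.9,255.2)]: print(w2px(q,[[*w,53],[*w,23]]).round(1).tolist())
v=np.hstack([cv2.resize(s[240:400,90:300],(480,366),interpolation=cv2.INTER_CUBIC),cv2.resize(t[180:310,110:225],(318,366))])
cv2.imwrite("pics/f.png",v)
E
```

```text
time: 32.32
tool_pos: [433.6, 255.3, 47.3]
tcp_rot: [3.141, -0.0, 1.438]
contact_force: [-5.4, -2.1, 18.9]
grip_width: 23.6
finger_force: 30.0
time: 33.15
tool_pos: [434.0, 255.4, 152.6]
tcp_rot: [3.14, -0.001, 1.438]
contact_force: [1.0, -0.4, 0.1]
grip_width: 34.4
finger_force: 0.0
time: 33.98
tool_pos: [433.7, 75.4, 177.6]
tcp_rot: [3.141, -0.0, 1.437]
contact_force: [-0.6, 0.3, 0.9]
grip_width: 46.2
finger_force: 0.0
[[176.7, 327.1], [179.7, 343.0]]
[[241.1, 295.9], [242.8, 310.8]]
```

View pics/f.png

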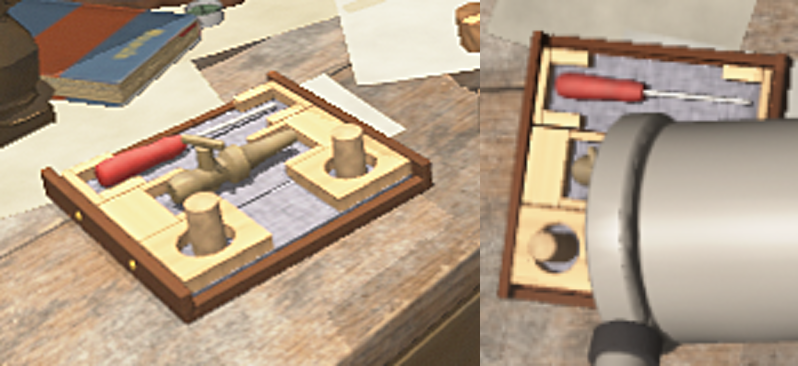

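The final view shows both corks upright and down in their wells, with their tops at (205,203) and (348,132), within about 3 camera pixels of where seated corks should appear. The tap and red screwdriver lie in their pockets, and the arm is clear. Handing in.

```bash
python3 -c "
from plant import bot
print(bot.close_job())"
```

```text
the job is handed in; nothing more can be done
None
```

I packed the tap, the short screwdriver and the two farthest corks into the caddy and handed the job in at about 34 s; the final views show them all seated, but four corks looked alike, so taking the second-farthest as cork_b was my reading of the rule.

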